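# Level the rocking bedside stand and set the clock on it

## Robot

A 6-joint arm with a two-finger parallel gripper is mounted at the origin on the work surface. World frame = base frame: x ahead of the robot, y to its left, z up, the work surface at z = 0. Lengths are in mm, angles in degrees, forces in N, time in s.
With the tool pointing down it reaches from about 325 to 900 mm from the base axis. Payload 3.5 kg.
Tool frame: the origin (TCP) lies between the finger pads; the fingertips stand 19 mm ahead of it and the grasp point (between the pads) is the TCP (manip.nose_length is the distance from the TCP to the fingertips, in mm); z points along the fingers, y is the line along which they close (so a half turn about z gives the same grasp; the last joint's range is limited). The gripper opens to 85 mm and grips with 20 to 120 N. Pads are 22 mm wide; open, the fingers measure 114 mm over their backs; the gripper's body (76 mm by 85 mm) begins 54 mm behind the grasp point. The pads swing forward as they close: fully open they stand 13 mm farther back than shut.
Start: joints at [-71.299, 15.837, -1.513, 72.651, 0, 84.076], TCP at [260.419, -568.158, 250.313] pointing down, gripper open.
Joint ranges: [-178.77, 178.77], [-48.84, 107.48], [-61.69, 71.31], [-111.58, 123.2], [-90, 87.43], [-180, 180]. Speed limits (degrees/s): [147.25, 147.25, 180, 180, 180, 180].

## Interface

Orientations are given as [roll, pitch, yaw] about the fixed x, y, z axes, in that order (R = Rz(yaw) Ry(pitch) Rx(roll)).
In Python, from bench import manip, viewer, spot_in gives the robot as it stands.
- The arm moves only by the tool servo_tool, never from a script. Its argument "motion" is a list that holds one entry, the list of rows, each a list of 4 numbers: the shift along the tool's x, y, z in units of 50 cm (1.0 is 50 cm), then the turn about the tool's z in units of 90 degrees (1.0 is 90 degrees). In form: [[[dx, dy, dz, turn], ...]]. A call has 1 to 8 rows; each row is the pose to reach, as a shift and turn from the pose commanded when the call began, along the tool's axes at that moment; what a row does not reach only later rows make up. A row lasts 1/8 s, in which the tool goes at most 62.5 mm and 10.7 degrees, less where a joint would pass 70% of its speed; a pose out of reach is approached as far as the arm can. A call with a number of a shift or a turn outside -1 to 1 is refused whole. A call with a gripper value outside its range is refused whole. "hand" is the opening, from 0 (shut) to 1 (fully open), set as the call begins (left out, the last holds). The fingers move at their own pace and stop on an object; "newtons" is the grip in N (left out, the last holds). Time passes only in rows, so rows that repeat a pose let the fingers close. It gives the time, the measured TCP pose, the force, the opening and the grip force at its end, in the units of the state.
- manip.sense(): the state, without advancing time (a new reading comes with each control period).
- viewer.snapshot(name): name is "side" or "top" or "wrist"; returns the picture (420x560x3 uint8, red, green, blue); there is no depth.
- viewer.camera_info(name): a dict with "fovy" (degrees; the focal length in pixels is half the picture's height over the tangent of half this angle, whatever the lens; pixels are square), "cx", "cy" (the principal point, pixels), "distortion" ([k1, k2, p1, p2, k3] as OpenCV has them; the pictures are not rectified), "rvec" (rotation vector, rad) and "tvec" (3), from world to camera coordinates, as OpenCV has them. Camera axes: x right, y down, z forward; pixel columns grow to the right and rows downward; lengths in mm; the calibration is good to about 2 mm. A picture is of the moment at which its call begins: read the wrist's pose just before it. camera_info takes no time and is no camera call; for the wrist camera it gives the pose at the moment of the call.
- manip.job_done(): hands the job in; it is judged then, once.
Trained networks look in the newest picture that a camera, given by its name, has taken for a name from the list of things; names that differ only in an ending like _2 or _b are one class to them, and where a whole thing is asked for, a point or a joint stands for the part that bears it (a point fixed in the world has none). Each returns a list of dicts, best first, with "confidence" (0 to 1); they miss things now and then, are a little off and sometimes report something else, mostly with a low value. They report only what shows in the picture. A call takes as long as a camera call. They do not tell look-alikes from the thing itself.
- spot_in(camera, label): "bbox" ([left, top, right, bottom] in pixels, round what is visible of it).
The state is a dict: "clock": time; "joint_pos": joint angles; "joint_vel": joint speeds; "joint_torque": joint torques, N m; "tool_pos": TCP position; "orientation": TCP orientation; "wrist_force": force on the tool from outside, world axes, zero at the start; "wrist_torque": the same for the moment, N m; "opening": finger opening in mm; "gripper_force": force on a finger pad.
Only numpy, scipy, OpenCV 4.12 (cv2) and the standard library are available. Lean on these libraries where they do the work, as an engineer would, in place of code of your own. Each camera call takes 0.05 s, during which the arm holds its last target. There are 200 camera calls.

## Task

The white bedside stand rocks because its screw foot is too short: turn the dark wing grip at its corner until the stand is level and no longer wobbles, and let go. Then stand the clock upright on the stand's cork patch, lengthwise along it. Leave the mug, the notebook and the jar where they are.

Things in the scene. Friction and masses are not known exactly. Their poses are not given: they have to be found in the camera images.
- stand: Loose white stand, 1.6 kg: board 240 x 240 mm, top 52 mm and underside 30 mm above the origin, feet at x, y = +-95 mm. Origin: under the centre, level with the soles of the three plain feet; z up. The foot at (-95, -95) mm is the screw foot, at first 3.5 to 5.6 mm too short: the stand leans to that corner (0.025 to 0.040 rad), the opposite foot in the air. Steady and level when z is vertical.
- wing (a joint): Angle of the wing grip that screws the foot. Grows when turned clockwise seen from above: the foot comes out 8 mm per turn and its corner of the stand rises, while the grip keeps its height over the table. 0: foot as long as the others. Starts at -4.4 to -2.75; end stops -6.0 and 2.4. Stays where left; takes about 0.07 N m to turn.
- wing_grip (a point): Grip point of the dark wing at the stand's corner: on its axis, 88 mm over the table, 36 mm over the board. The wing is an upright bar 66 mm long (this frame's x), 16 mm thick (y), 42 mm tall (24 mm below to 18 mm above this point) on a round hub of 14 mm radius, whose top is 23 mm below this point. The frame turns with the wing.
- spot (a point): Centre of the cork patch, flush in the board's top, at (60, 30, 52) mm in the stand's frame. The patch is 65 mm (x) by 150 mm (y); axes parallel to the stand's.
- clock: Loose wooden bedside clock, an upright block 45 mm deep (its x; the white dial faces -x), 130 mm long (its y) and 75 mm tall, 0.3 to 0.65 kg. Origin: centre of its underside, z up. It starts upright on the table, left or right of the stand.
- mug: Bystander: white mug, 80 mm across with a handle to its +y, 90 mm tall; on the other side of the stand from the clock. Origin: centre of its underside.
- notebook: Bystander: blue notebook lying flat with a pen on it, 105 x 150 x 15 mm, to the back left of the stand. Origin: centre of its underside.
- jar: Bystander: amber glass jar, 70 mm across and 60 mm tall, behind the stand. Origin: centre of its underside.
There are look-alikes about, which are no part of the job. Several things look just like the clock: the one meant starts farthest to the robot's left.

How it is judged:
By the outcome, as a careful person would: the job done as asked, in the order asked, and still so for the second after the job is handed in, with the robot touching nothing.
It also fails if it takes over 72 s, if anything falls off the work surface, if the arm or the gripper's body presses on something with over 40 N, if the wrist force passes 120 N, or if a joint passes its speed limit or range.

## Working session

There is one attempt and no reset: what is moved stays moved. The work goes in short steps, Python scripts to look and compute and a tool call to move; the robot and the scene stay as the last step left them, time stands still between calls to the robot, and variables do not carry over. Pictures are saved under pics/ and viewed, at most 10 in all, crops included, and the job is handed in when it is done.

Besides the shell and the picture viewer there is one more tool, called after "Call:" by a JSON object that holds its "name" and its "arguments". servo_tool: Moves the arm, as the interface text tells. Shifts and turns lie within -1 to 1; 1 stands for 50 cm of shift or 90 degrees of turn. Its arguments: {"type":"object","properties":{"motion":{"type":"array"},"hand":{"type":"number"},"newtons":{"type":"number"}},"required":["motion"]}

```bash
ls; mkdir -p pics
cat > h.py <<'E'
import numpy as np,cv2
from bench import manip,viewer,spot_in
def K(c):
    f=210/np.tan(np.radians(c["fovy"])/2); return np.array([[f,0,c["cx"]],[0,f,c["cy"]],[0,0,1.]])
def ray(cam,uv,z,c=None):
    c=c or viewer.camera_info(cam)
    p=cv2.undistortPoints(np.array(uv,float).reshape(-1,1,2),K(c),np.array(c["distortion"],float)).reshape(-1,2)
    R=cv2.Rodrigues(np.array(c["rvec"],float))[0]; C=-R.T@np.array(c["tvec"],float).ravel()
    d=np.c_[p,np.ones(len(p))]@R
    return C+d*((z-C[2])/d[:,2])[:,None]
def proj(cam,X,c=None):
    c=c or viewer.camera_info(cam)
    return cv2.projectPoints(np.array(X,float).reshape(-1,3),np.array(c["rvec"],float),np.array(c["tvec"],float),K(c),np.array(c["distortion"],float))[0].reshape(-1,2)
def snap(cam,name):
    im=viewer.snapshot(cam); cv2.imwrite(f"pics/{name}.png",im[:,:,::-1]); return im
E
python3 - <<'E'
from h import *
a=snap("top","top0");b=snap("side","side0")
for cam in("top","side"):
  for l in["stand","wing","clock","mug","notebook","jar","spot"]:
    try: print(cam,l,[(np.round(d["bbox"]).tolist(),round(d["confidence"],2)) for d in spot_in(cam,l)])
    except Exception as e: print(l,e)
print(manip.sense())
E
```

```text
pics
top stand [([256.0, 151.0, 379.0, 276.0], 0.9)]
top wing [([333.0, 250.0, 355.0, 277.0], 0.68)]
top clock [([203.0, 317.0, 260.0, 348.0], 0.94), ([216.0, 93.0, 238.0, 151.0], 0.7), ([154.0, 258.0, 211.0, 289.0], 0.67)]
top mug [([410.0, 250.0, 457.0, 296.0], 0.77)]
top notebook [([126.0, 159.0, 186.0, 208.0], 0.72), ([252.0, 151.0, 380.0, 276.0], 0.57)]
top jar [([378.0, 143.0, 410.0, 176.0], 0.71)]
top spot [([256.0, 149.0, 380.0, 276.0], 0.85)]
side stand [([225.0, 181.0, 348.0, 250.0], 0.71)]
side wing [([328.0, 189.0, 346.0, 216.0], 0.54)]
side clock [([139.0, 190.0, 186.0, 232.0], 0.81), ([202.0, 258.0, 258.0, 320.0], 0.7), ([290.0, 263.0, 337.0, 328.0], 0.68)]
side mug [([365.0, 167.0, 401.0, 215.0], 0.6)]
side notebook [([99.0, 245.0, 176.0, 299.0], 0.72), ([281.0, 163.0, 300.0, 183.0], 0.5)]
side jar [([279.0, 167.0, 305.0, 184.0], 0.74)]
side spot [([226.0, 182.0, 348.0, 253.0], 0.87)]
{'clock': 0.8, 'joint_pos': array([-7.12999375e+01,  1.58332014e+01, -1.50989878e+00,  7.26510328e+01,
        7.44903790e-04,  8.40750942e+01]), 'joint_vel': array([-0.13457079,  0.0671772 , -0.01102159, -0.064366  , -0.0545924 ,
        0.05960176]), 'joint_torque': array([ 5.53409373e-04, -4.45421684e+01,  2.95543814e+01,  5.33298644e-04,
       -7.52114352e-05,  1.84287849e-06]), 'tool_pos': array([ 260.4187495 , -568.18377484,  250.37199103]), 'orientation': array([ 1.79994087e+02, -1.35298818e-04,  2.46249683e+01]), 'wrist_force': array([-0.39772024,  0.32058994,  0.48336432]), 'wrist_torque': array([-0.0180375 , -0.02455031, -0.03890596]), 'gripper_force': 0.0, 'opening': 85.40176899153758}
```

Run:
```python
from h import *
a=cv2.imread("pics/top0.png")
cv2.imwrite("pics/top0c.png",cv2.resize(a[90:370,110:475],None,fx=2.15,fy=2.15,interpolation=cv2.INTER_CUBIC)[:600,:800])
for n,u,z in [("clkA",(231,332),75),("clkB",(227,122),75),("clkC",(182,273),75),("wing",(344,263),100),("mug",(433,273),90),("jar",(394,159),60),("nb",(156,183),15),("st",[(256,151),(379,151),(379,276),(256,276)],50)]: print(n,ray("top",u,z).round(0).tolist())
```

```text
clkA [[320.0, 168.0, 75.0]]
clkB [[823.0, 199.0, 75.0]]
clkC [[453.0, 290.0, 75.0]]
wing [[488.0, -88.0, 100.0]]
mug [[470.0, -298.0, 90.0]]
jar [[744.0, -211.0, 60.0]]
nb [[678.0, 383.0, 15.0]]
st [[757.0, 127.0, 50.0], [766.0, -176.0, 50.0], [460.0, -178.0, 50.0], [452.0, 116.0, 50.0]]
```

View pics/top0c.png

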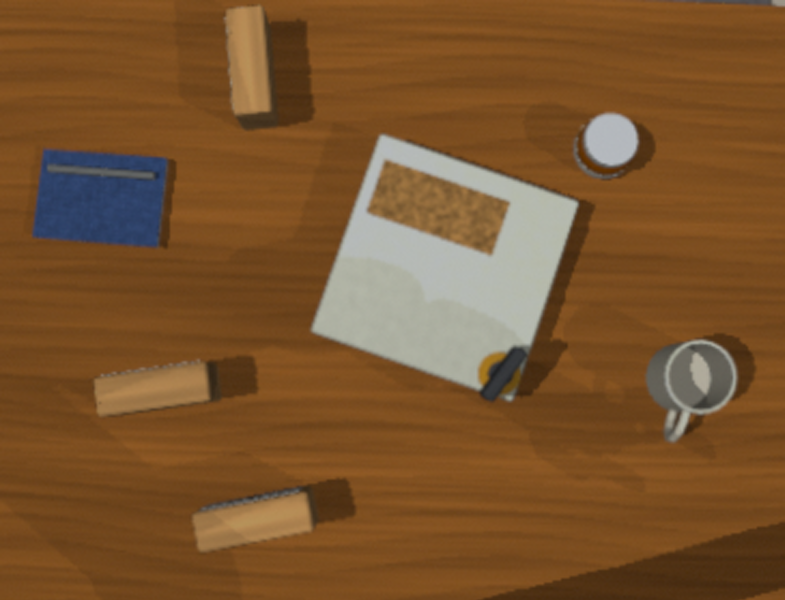

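View pics/side0.png

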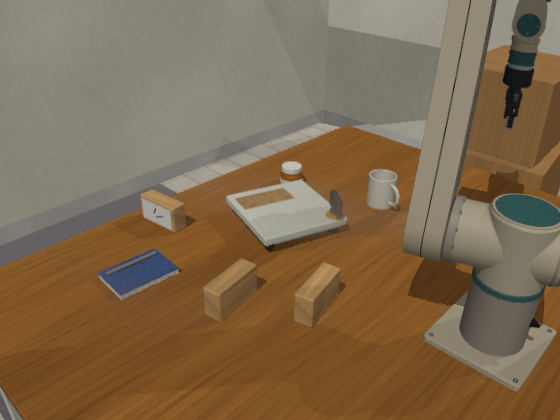

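Three clock look-alikes in the top picture: A (231,332) → y≈168, B (227,122) → y≈199, and C (182,273) → y≈290. C is farthest to the robot's left, so it is the one meant. The stand is yawed about -19°, with the wing at (344,263). Next I'll move in for a closer wrist view.

Run:
```python
from h import *
from scipy.spatial.transform import Rotation as Ro
s=manip.sense();c=viewer.camera_info("wrist")
R=cv2.Rodrigues(np.array(c["rvec"],float))[0];C=-R.T@np.array(c["tvec"],float).ravel()
T=Ro.from_euler("xyz",s["orientation"],degrees=True).as_matrix()
print("cam in tool",T.T@(C-s["tool_pos"]),"axis",T.T@R[2],"imx",T.T@R[0],c["fovy"])
tgt=np.array([430,-60,330]);print("shift units",T.T@(tgt-s["tool_pos"])/500)
a=cv2.imread("pics/top0.png");cv2.imwrite("pics/cC.png",cv2.resize(a[240:310,140:230],None,fx=6,fy=6,interpolation=cv2.INTER_CUBIC))
```

```text
cam in tool [  77.57296416   -0.49382538 -122.8972123 ] axis [-3.01961607e-01  9.00151844e-04  9.53319662e-01] imx [ 1.09469873e-03  9.99999222e-01 -5.97484955e-04] 68.99113089890226
shift units [ 0.73181457 -0.78259597 -0.15933505]
```

View pics/cC.png

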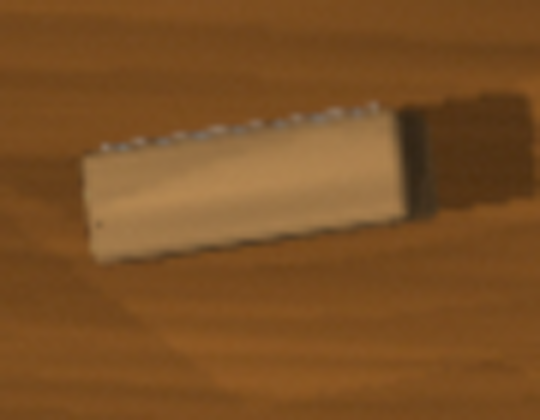

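Clock C confirmed: the lone leftmost block, at (182,273) in the top picture, with its dial on the far side. Moving to look.

Call:
{"name": "servo_tool", "arguments": {"motion": [[[0.1,-0.07,-0.02,0],[0.2,-0.14,-0.04,0],[0.3,-0.21,-0.06,0],[0.4,-0.28,-0.08,0],[0.5,-0.35,-0.1,0.05],[0.6,-0.42,-0.12,0.13],[0.7,-0.5,-0.15,0.2],[0.8,-0.58,-0.18,0.27]]]}}

```text
clock: 1.8
tool_pos: [501.0, -141.7, 339.5]
orientation: [180.0, -0.0, 0.1]
wrist_force: [0.5, -0.6, -0.4]
opening: 85.4
gripper_force: 0.0
```

Call:
{"name": "servo_tool", "arguments": {"motion": [[[0.04,-0.11,-0.01,0],[0.08,-0.22,-0.02,0],[0.12,-0.33,-0.02,0],[0.13,-0.35,-0.02,0],[0.13,-0.35,-0.02,0]]]}}

```text
clock: 2.42
tool_pos: [564.3, 32.2, 348.6]
orientation: [180.0, 0.0, 0.4]
wrist_force: [-0.4, -0.1, -0.1]
opening: 85.6
gripper_force: 0.0
```

Run:
```python
from h import *
import pickle
s=manip.sense();c=viewer.camera_info("wrist");snap("wrist","w1");pickle.dump((s,c),open("w1.pkl","wb"))
print(s["clock"],s["tool_pos"],s["orientation"],s["joint_pos"])
for l in["wing","clock","stand"]: print(l,[(np.round(d["bbox"]).tolist(),round(d["confidence"],2)) for d in spot_in("wrist",l)])
```

```text
2.425 [564.34071125  32.15441333 348.64510974] [1.79969330e+02 2.98067656e-02 4.06717069e-01] [-3.27537867e+00  7.76467081e+00  2.47521396e-01  8.25106262e+01
 -3.25208117e-02  1.76317904e+02]
wing [([344.0, 217.0, 392.0, 263.0], 0.94)]
clock [([176.0, 294.0, 234.0, 350.0], 0.89), ([44.0, 218.0, 161.0, 275.0], 0.87)]
stand [([217.0, 19.0, 441.0, 266.0], 0.57)]
```

View pics/w1.png

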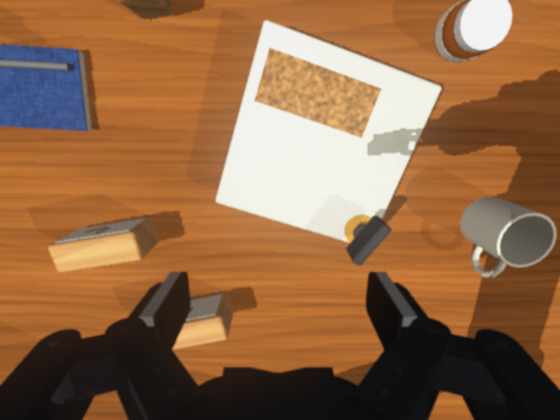

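The wrist view shows the stand clearly. Corners are at (267,20), (442,88) and (217,202), the cork is at (318,93), the wing bar is near (369,240), and the target clock is at (102,246). Next I'll fit the stand's pose, its tilt and the wing.

```bash
cat > fit.py <<'E'
from h import *
import pickle
from scipy.optimize import least_squares
from scipy.spatial.transform import Rotation as Ro
def stand_pts(p,P):
    x,y,yaw,a=p
    ax=np.array([1,-1,0])/2**.5   # axis; +a lowers (-,-)
    P=np.asarray(P,float); h=np.array([0,0,0.])
    Q=Ro.from_rotvec(-ax*a).apply(P)   # rotates about diagonal through soles
    return Ro.from_euler("z",yaw).apply(Q)+[x,y,0]
B=[(120,120,52),(120,-120,52),(-120,120,52)]
CK=[(92.5,105,52),(92.5,-45,52),(27.5,-45,52),(27.5,105,52)]
def sub(img,pts,w=4):
    g=cv2.cvtColor(img,cv2.COLOR_BGR2GRAY); q=np.array(pts,np.float32).reshape(-1,1,2)
    return cv2.cornerSubPix(g,q.copy(),(w,w),(-1,-1),(3,30,.01)).reshape(-1,2)
def fit(obs):
    def f(p): return np.concatenate([(proj(None,stand_pts(p,P),c)-uv).ravel() for P,uv,c in obs])
    r=least_squares(f,[595,-25,-.33,.03],loss="soft_l1"); return r
E
python3 - <<'E'
from fit import *
# tilt sign check
print("low corner z",stand_pts([0,0,0,.03],[(-95,-95,0)]))
s,c=pickle.load(open("w1.pkl","rb"))
w=cv2.imread("pics/w1.png");t=cv2.imread("pics/top0.png");sd=cv2.imread("pics/side0.png")
W=sub(w,[(267,20),(442,88),(217,202),(276,48),(382,90),(363,137),(255,101)])
tc=lambda L:[(110+u/2.15,90+v/2.15) for u,v in L]
T=sub(t,tc([(382,134),(578,202),(312,332),(386,160),(509,203),(492,255),(367,212)]),3)
S=sub(sd,[(298,183),(227,191),(271,241)],3)
print(W.tolist(),T.tolist(),S.tolist())
ct,cs=viewer.camera_info("top"),viewer.camera_info("side")
oW=(B+CK,W,c);oT=(B+CK,T,ct);oS=([B[1],B[0],B[2]],S,cs)
for n,o in(("W",[oW]),("T",[oT]),("WT",[oW,oT]),("WTS",[oW,oT,oS])):
    r=fit(o);J=np.linalg.inv(r.jac.T@r.jac);print(n,r.x.round(4),np.degrees(r.x[2]).round(2),"sd",np.sqrt(np.diag(J)).round(4),"res",r.fun.round(1).tolist())
cv2.imwrite("pics/wing.png",cv2.resize(w[205:275,330:410],None,fx=7,fy=7,interpolation=cv2.INTER_CUBIC))
# clock C
q=np.array([(85,157),(393,110),(405,217),(93,262)])/6+[140,240]
X=ray("top",sub(t,q,3),75)[:,:2];print("clock",X.round(1).tolist(),X.mean(0),np.degrees(np.arctan2(*(X[0]-X[1]+X[3]-X[2])[::-1])),np.linalg.norm(X[0]-X[1]),np.linalg.norm(X[0]-X[3]))
E
```

```text
low corner z [[-94.95725321 -94.95725321   4.0299041 ]]
[[264.502197265625, 19.591840744018555], [441.27081298828125, 86.81533813476562], [215.10140991210938, 201.07406616210938], [276.0, 48.0], [380.9958190917969, 88.57833862304688], [361.08050537109375, 137.29458618164062], [253.92041015625, 100.35794067382812]] [[286.5984802246094, 152.12997436523438], [378.5368347167969, 183.78134155273438], [254.29022216796875, 243.3731689453125], [288.6812744140625, 163.79400634765625], [346.5832824707031, 183.56649780273438], [338.10968017578125, 208.296142578125], [279.8348693847656, 187.7943878173828]] [[298.0, 183.0], [227.0, 191.0], [273.2726745605469, 243.39065551757812]]
W [ 6.047791e+02 -2.861250e+01 -3.138000e-01  4.100000e-02] -17.98 sd [0.8946 0.8353 0.0051 0.0253] res [0.4, 0.2, 2.6, -0.3, -1.9, 0.5, -6.4, -0.3, -0.0, -0.2, 0.3, 0.7, 0.2, -0.2]
T [ 6.056692e+02 -2.636470e+01 -3.111000e-01  3.460000e-02] -17.82 sd [2.086  1.5965 0.0092 0.0563] res [0.0, -0.3, 0.8, -0.7, -1.0, -0.0, -0.0, 0.2, 0.1, 0.0, 0.1, 0.2, -0.1, 0.6]
WT [ 6.049012e+02 -2.805990e+01 -3.134000e-01  4.160000e-02] -17.96 sd [0.8074 0.7371 0.0044 0.0225] res [-0.1, 0.2, 2.1, -0.4, -2.3, 0.4, -6.9, -0.4, -0.5, -0.3, -0.1, 0.5, -0.3, -0.3, 0.8, -0.1, 1.5, -0.3, -0.5, 0.0, 0.7, 0.4, 0.8, 0.3, 0.7, 0.4, 0.6, 0.8]
WTS [ 6.065953e+02 -2.726270e+01 -3.078000e-01 -1.450000e-02] -17.64 sd [1.4283 0.9927 0.0053 0.0382] res [-0.7, -1.2, 2.2, -0.4, -1.6, 1.6, -7.2, -0.8, 0.1, -0.1, 0.1, 1.0, -0.4, 0.6, 0.6, -0.5, 1.6, -0.3, -0.1, 0.7, 0.6, 0.2, 0.9, 0.4, 0.9, 0.7, 0.6, 1.0, 3.4, -4.2, -1.2, 4.9, -7.7, -4.0]
clock [[465.7, 360.2], [488.2, 236.3], [450.0, 229.9], [428.5, 354.7]] [458.10077308 295.2891934 ] 100.04962481178733 125.9982086361362 37.5689714876074
```

View pics/wing.png

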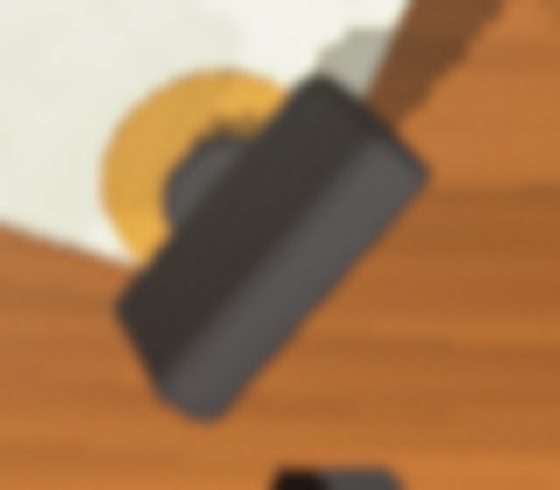

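```bash
cat > edge.py <<'E'
from fit import *
from scipy.ndimage import map_coordinates,gaussian_filter
def tilt(p,P):
    return stand_pts([p[0],p[1],p[2],-p[3]],P)   # p[3]>0: screw corner low (about diagonal; z of diagonal fixed)
def seg(a,b,n=25,lo=.06,hi=.94): 
    t=np.linspace(lo,hi,n)[:,None]; return np.array(a)*(1-t)+np.array(b)*t
c4=[(120,120,52),(120,-120,52),(-120,-120,52),(-120,120,52)]
E={"back":seg(c4[0],c4[1]),"right":seg(c4[1],c4[2],lo=.05,hi=.6),"front":seg(c4[3],c4[2],hi=.6),"left":seg(c4[0],c4[3])}
for i,n in enumerate(("cb","cr","cf","cl")): E[n]=seg(CK[i],CK[(i+1)%4],15,.1,.9)
def find(img,c,p,names,w=4.0):
    g=gaussian_filter(img.astype(float).mean(2) if img.ndim==3 else img,0.7); out=[]
    for n in names:
        P=E[n]; uv=proj(None,tilt(p,P),c); d=uv[-1]-uv[0]; d/=np.hypot(*d); nn=np.array([-d[1],d[0]])
        s=np.arange(-w,w+.01,.1); q=uv[:,None]+s[None,:,None]*nn
        v=map_coordinates(g,[q[...,1],q[...,0]],order=3,mode="nearest"); gr=np.abs(np.gradient(v,axis=1))
        k=gr.argmax(1); ok=(k>1)&(k<len(s)-2)&(gr.max(1)>.5)
        off=s[k]; m=np.median(off[ok]) if ok.any() else 0; ok&=np.abs(off-m)<1.5
        out.append((n,P[ok],uv[ok]+off[ok,None]*nn,nn))
    return out
def solve(views,p,free=(0,1,2,3),it=4,bias=True):
    # views: (img,cam,names); per-view pixel shift for the calibration, weakly bound
    p=np.array(p,float); free=list(free)
    for k in range(it):
        F=[(find(im,c,p,names,(6,4,3,3)[min(k,3)]),c) for im,c,names in views]
        def f(z):
            q=p.copy();q[free]=z[:len(free)];b=z[len(free):].reshape(-1,2);r=[]
            for (fs,c),bb in zip(F,b):
                for n,P,uv,nn in fs: r.append((proj(None,tilt(q,P),c)+bb-uv)@nn)
            return np.concatenate(r+[b.ravel()*(3 if bias else 1e3)])
        R=least_squares(f,np.r_[p[free],np.zeros(2*len(views))],loss="soft_l1",f_scale=.5,x_scale=np.r_[np.array([1,1,.01,.01])[free],np.ones(2*len(views))]); p[free]=R.x[:len(free)]
    sd=np.sqrt(np.diag(np.linalg.inv(R.jac.T@R.jac)))[:len(free)]*.3
    st=[[(n,len(P),round(float(np.median((uv-proj(None,tilt(p,P),c))@nn)),2)) for n,P,uv,nn in fs] for fs,c in F]
    return p,sd,R.x[len(free):],st
E
python3 - <<'E'
from edge import *
s,cw=pickle.load(open("w1.pkl","rb"))
w=cv2.imread("pics/w1.png");t=cv2.imread("pics/top0.png");sd=cv2.imread("pics/side0.png")
ct,cs=viewer.camera_info("top"),viewer.camera_info("side")
R=cv2.Rodrigues(np.array(cs["rvec"]))[0];print("side cam",-R.T@np.array(cs["tvec"]).ravel())
allE=list(E)
vw=(w,cw,["back","right","left","front","cf","cl","cr","cb"]);vt=(t,ct,["back","right","left","front","cr","cf","cl"]);vs=(sd,cs,["back","left","front","cf","cr","cl","cb"])
for n,v in(("W",[vw]),("T",[vt]),("S",[vs]),("WT",[vw,vt]),("WTS",[vw,vt,vs])):
    p,e,b,st=solve(v,[605,-28,-.32,.03]);print(n,p.round(4),e.round(4),b.round(2));print(st if n in("S","WTS") else"")
q=np.array([(378,119),(429,175),(212,420),(157,376)])/7+[330,205]
X=ray("x",q,106,cw)[:,:2];d=X[0]-X[3]+X[1]-X[2];print("wing",X.round(1).tolist(),X.mean(0),np.degrees(np.arctan2(d[1],d[0])),np.linalg.norm(d)/2,np.linalg.norm(X[0]-X[1]))
print("pred wing",tilt(p,[(-95,-95,88)]))
E
```

```text
side cam [-216.13386376  854.0978721   736.25144117]Traceback (most recent call last):
  File "<stdin>", line 9, in <module>
  File "edge.py", line 30, in solve
    R=least_squares(f,np.r_[p[free],np.zeros(2*len(views))],loss="soft_l1",f_scale=.5,x_scale=np.r_[np.array([1,1,.01,.01])[free],np.ones(2*len(views))]); p[free]=R.x[:len(free)]
    return func(*args, **kwargs)
    vector_fun = VectorFunction(
        fun_wrapped,
    ...<6 lines>...
        workers=workers
    )
    self._update_fun()
    ~~~~~~~~~~~~~~~~^^
    self.f = self.fun_wrapped(xp_copy(self.x))
             ~~~~~~~~~~~~~~~~^^^^^^^^^^^^^^^^^
    return np.atleast_1d(self.fun(x))
                         ~~~~~~~~^^^
    return self.f(x, *self.args, **self.kwargs)
           ~~~~~~^^^^^^^^^^^^^^^^^^^^^^^^^^^^^^
  File "edge.py", line 28, in f
    for n,P,uv,nn in fs: r.append((proj(None,tilt(q,P),c)+bb-uv)@nn)
                                   ~~~~^^^^^^^^^^^^^^^^^^
  File "h.py", line 13, in proj
    return cv2.projectPoints(np.array(X,float).reshape(-1,3),np.array(c["rvec"],float),np.array(c["tvec"],float),K(c),np.array(c["distortion"],float))[0].reshape(-1,2)
           ^^^^^^^^^^^^^^^^^^^^^^^^^^^^^^^^^^^^^^^^^^^^^^^^^^^^^^^^^^^^^^^^^^^^^^^^^^^^^^^^^^^^^^^^^^^^^^^^^^^^^^^^^^^^^^^^^^^^^^^^^^^^^^^^^^^^^^^^^^^^^^^^^^^^^^
AttributeError: 'NoneType' object has no attribute 'reshape'
```

```bash
sed -i 's/        out.append/        if ok.sum()>2: out.append/' edge.py
cat > run1.py <<'E'
from edge import *
s,cw=pickle.load(open("w1.pkl","rb"))
w=cv2.imread("pics/w1.png");t=cv2.imread("pics/top0.png");sd=cv2.imread("pics/side0.png")
ct,cs=viewer.camera_info("top"),viewer.camera_info("side")
vw=(w,cw,["back","right","left","front","cf","cl","cr","cb"]);vt=(t,ct,["back","right","left","front","cr","cf","cl"]);vs=(sd,cs,["back","left","front","cf","cr","cl","cb"])
for n,v in(("W",[vw]),("T",[vt]),("S",[vs]),("WT",[vw,vt]),("WTS",[vw,vt,vs])):
    p,e,b,st=solve(v,[605,-28,-.32,.03]);print(n,p.round(4),e.round(4),b.round(2));print(st if n in("S","W","WTS") else"")
q=np.array([(378,119),(429,175),(212,420),(157,376)])/7+[330,205]
X=ray("x",q,106,cw)[:,:2];d=X[0]-X[3]+X[1]-X[2];print("wing",X.round(1).tolist(),X.mean(0),np.degrees(np.arctan2(d[1],d[0])),np.linalg.norm(d)/2,np.linalg.norm(X[0]-X[1]))
print("pred wing",tilt(p,[(-95,-95,88)]))
E
python3 run1.py
```

```text
W [ 7.986921e+02 -8.272410e+01 -3.136000e-01  1.760000e-01] [4.1057629e+03 2.0550568e+03 1.7570000e-01 8.5713800e+01] [0. 0.]
[[('left', 4, -0.0), ('front', 4, -0.04)]]
T [ 6.052776e+02 -2.637650e+01 -3.098000e-01 -4.500000e-02] [0.3636 0.2979 0.0016 0.0064] [0.   0.02]

S [ 5.8744e+02 -5.7090e+00 -2.9970e-01  2.6700e-02] [0.5239 0.416  0.003  0.002 ] [-0.  0.]
[[('back', 18, 0.0), ('left', 25, -0.23), ('front', 25, 0.05), ('cr', 3, -1.82), ('cl', 15, -0.79)]]
WT [ 6.094281e+02 -2.764860e+01 -3.048000e-01  5.870000e-02] [0.3452 0.3857 0.0009 0.0049] [ 0.02 -2.38 -1.26  0.02]

WTS [ 6.084017e+02 -2.747310e+01 -3.062000e-01  3.980000e-02] [0.2988 0.4343 0.0009 0.0017] [ 0.3  -2.43 -1.04 -0.05 -0.58  0.35]
[[('right', 25, 1.45), ('left', 25, -0.0), ('cl', 15, 0.06), ('cr', 15, 0.76)], [('back', 25, 0.9), ('right', 25, 1.41), ('left', 25, 0.77), ('front', 25, 0.01), ('cr', 15, 1.16), ('cf', 15, -0.03), ('cl', 15, -0.74)], [('back', 24, 0.5), ('left', 21, 1.17), ('front', 25, 0.4), ('cf', 15, 0.24), ('cr', 13, 0.17), ('cl', 15, -0.51), ('cb', 15, -0.03)]]
wing [[519.0, -102.5], [508.3, -113.1], [458.8, -77.9], [467.8, -66.7]] [488.49060334 -90.06823712] -35.139828037667584 61.63584913529693 15.018426965940971
pred wing [[486.17124999 -90.98352503  82.58411591]]
```

Call:
{"name": "servo_tool", "arguments": {"motion": [[[-0.02,0.03,0.03,-0.11],[-0.04,0.06,0.07,-0.22],[-0.06,0.1,0.11,-0.33],[-0.09,0.14,0.15,-0.44],[-0.11,0.18,0.19,-0.55],[-0.13,0.21,0.23,-0.66],[-0.15,0.24,0.26,-0.77],[-0.153,0.244,0.297,-0.88]]]}}

```text
clock: 3.62
tool_pos: [487.6, -92.6, 200.2]
orientation: [180.0, 0.0, 79.6]
wrist_force: [0.7, 0.1, -0.4]
opening: 85.7
gripper_force: 0.0
```

Call:
{"name": "servo_tool", "arguments": {"motion": [[[0,0,0,-0.11],[0,0,0,-0.22],[0,0,0,-0.33],[0,0,0,-0.45],[0,0,0,-0.57],[0,0,0,-0.69],[0,0,0,-0.8],[0,0,0,-0.91]]]}}

```text
clock: 4.62
tool_pos: [488.0, -91.8, 200.5]
orientation: [-180.0, 0.0, 161.6]
wrist_force: [-0.2, -0.3, -0.5]
opening: 85.4
gripper_force: 0.0
```

Call:
{"name": "servo_tool", "arguments": {"motion": [[[0,0,0,-0.11],[0,0,0,-0.22],[0,0,0,-0.33],[0,0,0,-0.45],[0,0,0,-0.57],[0,0,0,-0.69],[0,0,0,-0.8],[0,0,0,-0.91]]]}}

```text
clock: 5.62
tool_pos: [488.0, -91.8, 200.5]
orientation: [-180.0, -0.0, -116.5]
wrist_force: [-0.5, -0.9, 0.4]
opening: 85.4
gripper_force: 0.0
```

Call:
{"name": "servo_tool", "arguments": {"motion": [[[0,0,0,-0.11],[0,0,0,-0.22],[0,0,0,-0.33],[0,0,0,-0.45],[0,0,0,-0.57],[0,0,0,-0.69],[0,0,0,-0.8],[0,0,0,-0.9]]]}}

```text
clock: 6.62
tool_pos: [488.0, -91.8, 200.5]
orientation: [180.0, -0.0, -35.5]
wrist_force: [-0.0, -0.6, 0.3]
opening: 85.4
gripper_force: 0.0
```

Run:
```python
from h import *
import pickle
s=manip.sense();c=viewer.camera_info("wrist");a=snap("wrist","w2");pickle.dump((s,c),open("w2.pkl","wb"))
snap("side","side1")
print(s["clock"],s["tool_pos"],s["orientation"],s["joint_pos"])
print("wing",[(np.round(d["bbox"]).tolist(),round(d["confidence"],2)) for d in spot_in("wrist","wing")])
```

```text
6.625 [488.03278727 -91.8148325  200.54584939] [ 1.79995174e+02 -1.98282052e-02 -3.55031831e+01] [-1.81117667e+01  4.72082612e+00 -2.11785450e+01  6.40831496e+01
 -1.05321107e-02 -1.62608584e+02]
wing [([261.0, 178.0, 294.0, 266.0], 0.6)]
```

View pics/w2.png

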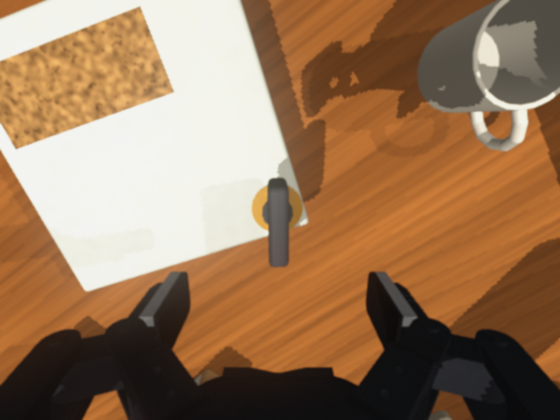

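The bar is nearly vertical in the wrist view, with its top face from about (278,189) to (279,266). The tool is aligned with it.

Run:
```python
from h import *
import pickle
from scipy.spatial.transform import Rotation as Ro
s,c=pickle.load(open("w2.pkl","rb"))
X=ray("",[(277.3,189),(279.2,266),(278.3,228),(270,266),(288.5,266)],106,c)[:,:2]
T=Ro.from_euler("xyz",s["orientation"],degrees=True).as_matrix()
print(X.round(1).tolist(),"len",np.linalg.norm(X[0]-X[1]),"w",np.linalg.norm(X[3]-X[4]))
m=(X[0]+X[1])/2;d=X[0]-X[1];print("centre",m,"yaw",np.degrees(np.arctan2(d[1],d[0])))
dd=T.T@(np.r_[m,88]-s["tool_pos"]);print("shift mm",dd,dd/500)
# hub circle centre (brass ring) z~ 60
print("ring",ray("",[(277,208)],57,c))
```

```text
[[511.9, -108.1], [460.6, -73.4], [486.9, -91.2], [464.8, -67.5], [456.4, -79.4]] len 61.852502687001596 w 14.563245084069042
centre [486.26081103 -90.73743028] yaw -34.07673365752452
shift mm [ -2.1071839   0.142497  112.5451393] [-0.00421437  0.00028499  0.22509028]
ring [[488.91228074 -91.30487732  57.        ]]
```

Call:
{"name": "servo_tool", "arguments": {"motion": [[[-0.003,0,0.05,-0.01],[-0.003,0,0.1,-0.016],[-0.003,0,0.15,-0.016],[-0.003,0,0.19,-0.016],[-0.003,0,0.21,-0.016],[-0.003,0,0.222,-0.016],[-0.003,0,0.222,-0.016]]]}}

```text
clock: 7.65
tool_pos: [487.4, -89.9, 89.5]
orientation: [-180.0, -0.0, -34.3]
wrist_force: [0.3, -0.3, 0.7]
opening: 85.0
gripper_force: 0.0
```

Call:
{"name": "servo_tool", "arguments": {"motion": [[[0,0,0,0],[0,0,0,0],[0,0,0,0],[0,0,0,0],[0,0,0,0],[0,0,0,0]]], "hand": 0, "newtons": 25}}

```text
clock: 8.4
tool_pos: [487.5, -89.8, 89.6]
orientation: [-180.0, -0.0, -34.2]
wrist_force: [-0.7, -1.3, 3.1]
opening: 15.6
gripper_force: 31.1
```

Run:
```python
from h import *
import pickle
s=manip.sense();c=viewer.camera_info("wrist");a=snap("wrist","w3");pickle.dump((s,c),open("w3.pkl","wb"))
snap("side","side2")
print(s["clock"],s["tool_pos"],s["orientation"],s["joint_pos"],s["opening"],s["gripper_force"],s["wrist_force"],s["wrist_torque"])
a=cv2.imread("pics/side2.png")[160:270,200:370]
cv2.imwrite("pics/s2c.png",cv2.resize(a,None,fx=4.7,fy=4.7,interpolation=cv2.INTER_CUBIC))
```

```text
8.4 [487.46307704 -89.80332054  89.61426627] [-1.79990572e+02 -1.66702493e-02 -3.42430073e+01] [-1.79177271e+01  1.11703523e+01 -2.87580111e+01  5.00529885e+01
  4.36161985e-03 -1.63674721e+02] 15.639453659864689 31.119403839111328 [-0.72710493 -1.30063157  3.11853447] [ 0.11480609  0.10388395 -0.00414698]
```

View pics/s2c.png

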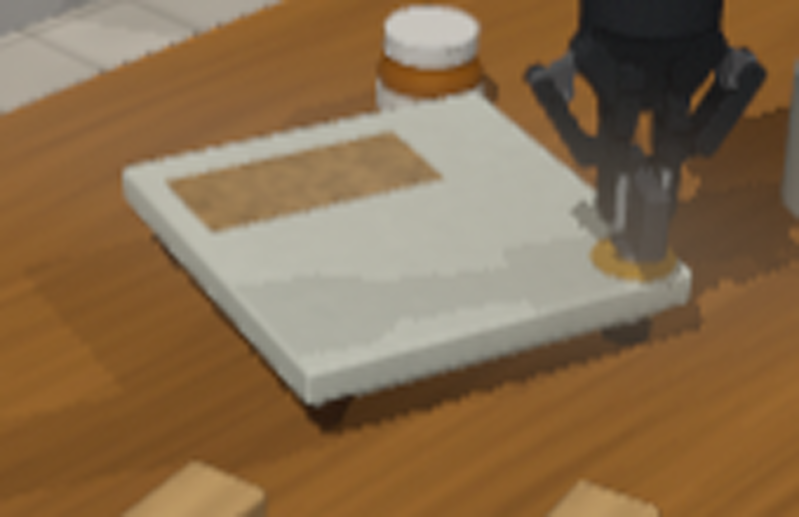

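The wing is gripped: opening 15.6 mm against its 16 mm thickness. Next I'll turn it clockwise and track the board's corners in the side camera, because the far corner should stop dropping at level.

Call:
{"name": "servo_tool", "arguments": {"motion": [[[0,0,0,0.1],[0,0,0,0.2],[0,0,0,0.3],[0,0,0,0.4],[0,0,0,0.5],[0,0,0,0.6],[0,0,0,0.667],[0,0,0,0.667]]]}}

```text
clock: 9.5
tool_pos: [487.5, -89.6, 89.5]
orientation: [-180.0, 0.0, -94.2]
wrist_force: [-0.6, 0.1, 3.5]
opening: 15.9
gripper_force: 31.2
```

```bash
cat > trk.py <<'E'
from h import *
import sys
ref=cv2.imread("pics/side2.png")
P={"far+ +":(229,197),"cork":(262,201),"back+-":(300,182),"left-+":(267,242),"jar":(291,170)}
def go(name):
    im=snap("side",name)[:,:,::-1].copy(); o={}
    for k,(u,v) in P.items():
        r=14 if k!="cork" else 26; h=12
        a=cv2.cvtColor(ref,7-1 if False else cv2.COLOR_BGR2GRAY)[v-h:v+h,u-r:u+r].astype(np.float32);b=cv2.cvtColor(im,cv2.COLOR_BGR2GRAY)[v-h:v+h,u-r:u+r].astype(np.float32)
        M=np.eye(2,3,dtype=np.float32)
        try: _,M=cv2.findTransformECC(a,b,M,cv2.MOTION_TRANSLATION,(3,200,1e-5),None,3); o[k]=M[:,2].round(2).tolist()
        except cv2.error: o[k]=None
    s=manip.sense();print(name,round(s["clock"],2),"yaw",s["orientation"][2].round(1),o,"F",s["wrist_force"].round(1),"T",s["wrist_torque"].round(2),s["tool_pos"].round(1))
go(sys.argv[1])
E
python3 trk.py t60
```

```text
t60 9.55 yaw -94.2 {'far+ +': [-0.0, 0.36000001430511475], 'cork': [-0.07999999821186066, 0.23999999463558197], 'back+-': [-0.05999999865889549, 0.029999999329447746], 'left-+': [-0.1599999964237213, -0.009999999776482582], 'jar': [-0.009999999776482582, 0.0]} F [-1.3 -0.7  4.3] T [ 0.4   0.05 -0.06] [487.5 -89.6  89.5]
```

Call:
{"name": "servo_tool", "arguments": {"motion": [[[0,0,0,0.1],[0,0,0,0.2],[0,0,0,0.3],[0,0,0,0.4],[0,0,0,0.5],[0,0,0,0.6],[0,0,0,0.667],[0,0,0,0.667]]]}}

```text
clock: 10.55
tool_pos: [487.6, -89.5, 89.4]
orientation: [180.0, 0.1, -154.2]
wrist_force: [-0.2, 1.1, 2.9]
opening: 15.6
gripper_force: 31.3
```

```bash
python3 trk.py t120
```

```text
t120 10.6 yaw -154.1 {'far+ +': [-0.3700000047683716, 0.7599999904632568], 'cork': [-0.5199999809265137, 0.5400000214576721], 'back+-': [-0.10000000149011612, 0.029999999329447746], 'left-+': [-0.4099999964237213, -0.029999999329447746], 'jar': [-0.009999999776482582, 0.009999999776482582]} F [-0.5  1.2  3.1] T [ 0.52 -0.1  -0.07] [487.6 -89.5  89.4]
```

Call:
{"name": "servo_tool", "arguments": {"motion": [[[0,0,0,0.1],[0,0,0,0.2],[0,0,0,0.3],[0,0,0,0.333],[0,0,0,0.333]]]}}

```text
clock: 11.22
tool_pos: [487.7, -89.4, 89.4]
orientation: [179.9, 0.0, 175.9]
wrist_force: [-0.0, 2.0, 3.6]
opening: 15.2
gripper_force: 31.3
```

```bash
python3 trk.py t150
```

```text
t150 11.28 yaw 175.9 {'far+ +': [-0.30000001192092896, 0.9399999976158142], 'cork': [-0.5400000214576721, 0.6499999761581421], 'back+-': [-0.14000000059604645, -0.0], 'left-+': [-0.41999998688697815, -0.03999999910593033], 'jar': [-0.03999999910593033, -0.0]} F [0.2 2.3 3.4] T [ 0.75 -0.29 -0.1 ] [487.7 -89.3  89.4]
```

Call:
{"name": "servo_tool", "arguments": {"motion": [[[0,0,0,0.1],[0,0,0,0.2],[0,0,0,0.222],[0,0,0,0.222]]]}}

```text
clock: 11.78
tool_pos: [487.8, -89.4, 89.4]
orientation: [179.9, 0.0, 155.9]
wrist_force: [1.9, 3.0, 2.5]
opening: 15.4
gripper_force: 31.2
```

```bash
python3 trk.py t170
```

```text
t170 11.82 yaw 155.9 {'far+ +': [-0.2800000011920929, 1.0399999618530273], 'cork': [-0.5, 0.6700000166893005], 'back+-': [-0.07999999821186066, 0.029999999329447746], 'left-+': [-0.4699999988079071, -0.05000000074505806], 'jar': [-0.05000000074505806, 0.009999999776482582]} F [1.4 4.3 2.7] T [ 1.07 -0.63 -0.03] [487.8 -89.4  89.4]
```

Call:
{"name": "servo_tool", "arguments": {"motion": [[[0,0,0,0.1],[0,0,0,0.2],[0,0,0,0.222],[0,0,0,0.222]]]}}

```text
clock: 12.32
tool_pos: [487.9, -89.4, 89.5]
orientation: [179.9, 0.0, 135.9]
wrist_force: [2.6, 5.1, 1.9]
opening: 15.5
gripper_force: 31.1
```

```bash
python3 trk.py t190
```

```text
t190 12.38 yaw 135.9 {'far+ +': [-0.30000001192092896, 1.0299999713897705], 'cork': [-0.5, 0.6299999952316284], 'back+-': [-0.1599999964237213, -0.029999999329447746], 'left-+': [-0.44999998807907104, -0.1899999976158142], 'jar': [-0.05000000074505806, 0.009999999776482582]} F [2.2 4.3 2.3] T [ 1.17 -0.77  0.  ] [487.9 -89.4  89.4]
```

The far corner goes flat at about 165° of turn. That agrees with the wing being parallel to the stand's x at zero (yaw ≈162°). I overshot to 190°, so I'm turning back 26° and releasing.

Call:
{"name": "servo_tool", "arguments": {"motion": [[[0,0,0,-0.1],[0,0,0,-0.2],[0,0,0,-0.28],[0,0,0,-0.285],[0,0,0,-0.285]]]}}

```text
clock: 13.0
tool_pos: [487.6, -89.5, 89.4]
orientation: [179.9, 0.0, 161.4]
wrist_force: [2.1, 4.5, 2.4]
opening: 15.3
gripper_force: 31.1
```

```bash
python3 trk.py t164
```

```text
t164 13.05 yaw 161.4 {'far+ +': [-0.30000001192092896, 1.0299999713897705], 'cork': [-0.5199999809265137, 0.6899999976158142], 'back+-': [-0.12999999523162842, 0.05000000074505806], 'left-+': [-0.4699999988079071, -0.05999999865889549], 'jar': [-0.05000000074505806, 0.0]} F [2.1 4.8 2.8] T [ 1.29 -0.72  0.07] [487.7 -89.5  89.4]
```

Call:
{"name": "servo_tool", "arguments": {"motion": [[[0,0,0,0],[0,0,0,0],[0,0,0,0],[0,0,0,0],[0,0,0,0],[0,0,0,0]]], "hand": 1}}

```text
clock: 13.8
tool_pos: [487.3, -89.8, 89.3]
orientation: [-180.0, -0.0, 161.4]
wrist_force: [-1.0, -0.2, -1.1]
opening: 85.4
gripper_force: 0.0
```

```bash
python3 trk.py rel
```

```text
rel 13.85 yaw 161.4 {'far+ +': [-0.3100000023841858, 1.0299999713897705], 'cork': [-0.5299999713897705, 0.7099999785423279], 'back+-': [-2.0399999618530273, 0.10000000149011612], 'left-+': [-0.4399999976158142, -0.05999999865889549], 'jar': [-0.05000000074505806, 0.0]} F [ 0.5  0.1 -0.1] T [ 0.01  0.02 -0.01] [487.3 -89.8  89.3]
```

Call:
{"name": "servo_tool", "arguments": {"motion": [[[0,0,-0.05,0],[0,0,-0.12,0],[0,0,-0.2,0],[0,0,-0.28,0],[0,0,-0.36,0],[0,0,-0.42,0],[0,0,-0.42,0],[0,0,-0.42,0]]]}}

```text
clock: 14.85
tool_pos: [486.8, -89.6, 298.4]
orientation: [-180.0, -0.1, 161.4]
wrist_force: [-0.1, 0.4, -1.2]
opening: 85.2
gripper_force: 0.0
```

```bash
python3 trk.py up
python3 - <<'E'
from h import *
import pickle
s=manip.sense();c=viewer.camera_info("wrist");a=snap("wrist","w4");pickle.dump((s,c),open("w4.pkl","wb"));snap("top","top4")
print(s["tool_pos"],s["orientation"],s["joint_pos"])
E
```

```text
up 14.9 yaw 161.4 {'far+ +': [-0.28999999165534973, 1.0399999618530273], 'cork': [-0.5400000214576721, 0.699999988079071], 'back+-': [-0.14000000059604645, 0.009999999776482582], 'left-+': [-0.4300000071525574, -0.10000000149011612], 'jar': [-0.05000000074505806, 0.009999999776482582]} F [-0.2  1.   0.7] T [-0.01  0.05 -0.03] [486.5 -89.4 297.8]
[486.46186437 -89.4497747  297.78997714] [-1.79996451e+02 -1.50299048e-01  1.61424677e+02] [-1.79109887e+01  1.31883199e+00 -1.27997013e+01  7.60317968e+01
 -1.80561498e-03  6.64331777e-01]
```

View pics/w4.png

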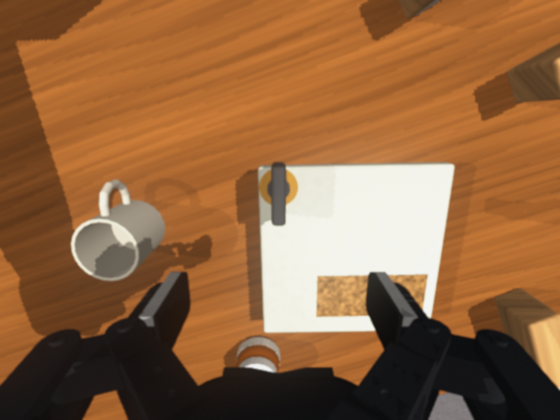

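The stand is level and stays put after release, and the wing is parallel to the stand's edge. Next, the clock: I'll take a look from above it.

Call:
{"name": "servo_tool", "arguments": {"motion": [[[0.04,0.09,0,0.09],[0.08,0.18,0,0.18],[0.13,0.27,0,0.27],[0.17,0.36,0,0.36],[0.21,0.45,0,0.45],[0.26,0.54,0,0.54],[0.3,0.63,0,0.63],[0.33,0.69,0,0.68]]]}}

```text
clock: 16.0
tool_pos: [439.8, 291.6, 298.0]
orientation: [-179.9, 0.0, 100.1]
wrist_force: [0.1, -0.8, -0.0]
opening: 85.0
gripper_force: 0.0
```

Call:
{"name": "servo_tool", "arguments": {"motion": [[[0,0,0.05,0],[0,0,0.08,0],[0,0,0.08,0]]]}}

```text
clock: 16.38
tool_pos: [439.5, 288.9, 257.1]
orientation: [-179.7, 0.1, 100.2]
wrist_force: [1.0, -0.6, 0.5]
opening: 85.4
gripper_force: 0.0
```

Run:
```python
from h import *
import pickle
s=manip.sense();c=viewer.camera_info("wrist");a=snap("wrist","w5");pickle.dump((s,c),open("w5.pkl","wb"))
print(s["clock"],s["tool_pos"],s["orientation"],s["joint_pos"])
print([(np.round(d["bbox"]).tolist(),round(d["confidence"],2)) for d in spot_in("wrist","clock")])
```

```text
16.375 [439.46388465 288.8703711  257.06422098] [-1.79737709e+02  7.89472804e-02  1.00198823e+02] [ 2.62747434e+01  5.75532961e+00 -1.29697984e+01  7.15487672e+01
 -3.22841769e-03  1.06076108e+02]
[([129.0, 202.0, 195.0, 294.0], 0.72), ([496.0, 275.0, 559.0, 335.0], 0.71), ([272.0, 130.0, 322.0, 254.0], 0.58)]
```

View pics/w5.png

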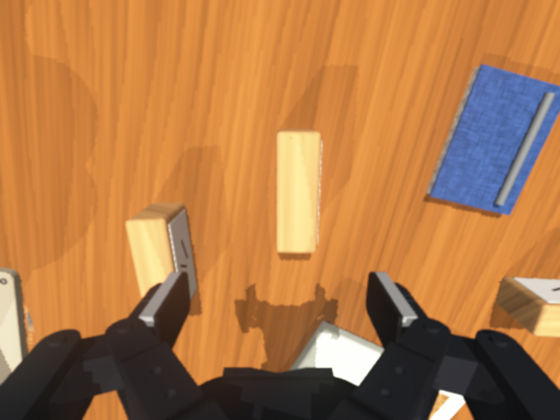

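The target clock is at (298,192), with top-face corners (277,131), (320,131), (317,252) and (277,252). It is nearly parallel to the tool's x axis.

Run:
```python
from h import *
import pickle
from scipy.spatial.transform import Rotation as Ro
s,c=pickle.load(open("w5.pkl","rb"))
X=ray("",[(277.5,131.5),(320.5,131.5),(317.5,252),(277.5,252)],75,c)[:,:2]
n=np.linalg.norm
print(X.round(1).tolist(),n(X[0]-X[3]),n(X[1]-X[2]),n(X[0]-X[1]),n(X[2]-X[3]))
d=X[0]-X[3]+X[1]-X[2];m=X.mean(0);print(m,np.degrees(np.arctan2(d[1],d[0])))
T=Ro.from_euler("xyz",[180,0,s["orientation"][2]],degrees=True).as_matrix()
print((T.T@(np.r_[m,45]-s["tool_pos"]))/500)
# spot: refine stand from w4 (level now) using cork corners in w1 & w4
s4,c4=pickle.load(open("w4.pkl","rb"))
C=ray("",[(317,275),(427,273),(316,317)],52,c4)[:,:2];print("w4 cork",C.round(1).tolist(),n(C[0]-C[1]),n(C[0]-C[2]))
B=ray("",[(260,167),(453,164),(264,332)],52,c4)[:,:2];print("w4 board",B.round(1).tolist(),n(B[0]-B[1]),n(B[0]-B[2]))
d=B[1]-B[0];y=np.arctan2(d[1],d[0])-np.pi/2;e=B[2]-B[0];y2=np.arctan2(e[1],e[0]);print("yaw",np.degrees([y,y2]))
ctr=(B[1]+B[2])/2;yy=(y+y2)/2;Rz=np.array([[np.cos(yy),-np.sin(yy)],[np.sin(yy),np.cos(yy)]]);print("stand",ctr,"spot",ctr+Rz@[60,30],"spot from cork",(C[1]+C[2])/2)
t=cv2.imread("pics/top4.png")
q=ray("top",[(288.7,163.8),(346.6,183.6),(338.1,208.3),(279.8,187.8)],52)[:,:2];print("top cork",q.mean(0),q.round(1).tolist())
```

```text
[[427.0, 353.9], [467.7, 361.3], [492.3, 237.2], [449.5, 229.4]] 126.54281682289565 126.51291960481599 41.39504881686862 43.51650212953039
[459.1534216  295.41933619] 100.73185619121283
[0.00591834 0.04107603 0.42412844]
w4 cork [[619.5, -77.5], [663.9, 64.1], [682.9, -97.5]] 148.41362308686385 66.42895566979459
w4 board [[458.1, -101.9], [528.3, 120.0], [683.4, -175.6]] 232.69788166338907 237.08274278419847
yaw [-17.56871883 -18.12370813]
stand [605.88259294 -27.84291332] spot [672.18943905 -17.67422812] spot from cork [673.40641609 -16.7207304 ]
top cork [673.65141573 -15.3366968 ] [[726.7, 45.8], [681.3, -96.4], [620.1, -76.6], [666.5, 65.8]]
```

Call:
{"name": "servo_tool", "arguments": {"motion": [[[0.006,0.02,0.06,-0.006],[0.006,0.041,0.14,-0.006],[0.006,0.041,0.22,-0.006],[0.006,0.041,0.3,-0.006],[0.006,0.041,0.37,-0.006],[0.006,0.041,0.41,-0.006],[0.006,0.041,0.42,-0.006],[0.006,0.041,0.42,-0.006]]]}}

```text
clock: 17.48
tool_pos: [461.4, 296.6, 50.2]
orientation: [179.9, -0.0, 100.7]
wrist_force: [-0.0, -0.1, 1.5]
opening: 85.4
gripper_force: 0.0
```

Call:
{"name": "servo_tool", "arguments": {"motion": [[[0,0,0,0],[0,0,0,0],[0,0,0,0],[0,0,0,0],[0,0,0,0],[0,0,0,0]]], "hand": 0, "newtons": 50}}

```text
clock: 18.23
tool_pos: [460.0, 296.6, 50.3]
orientation: [-180.0, -0.0, 100.8]
wrist_force: [-3.7, -0.3, 6.0]
opening: 44.5
gripper_force: 52.5
```

Call:
{"name": "servo_tool", "arguments": {"motion": [[[0,0,-0.02,0],[0,0,-0.07,0],[0,0,-0.14,0],[0,0,-0.21,0],[0,0,-0.28,0],[0,0,-0.3,0],[0,0,-0.3,0],[0,0,-0.3,0]]]}}

```text
clock: 19.23
tool_pos: [459.2, 295.8, 197.3]
orientation: [-179.8, 0.1, 100.8]
wrist_force: [-0.6, -0.6, -4.4]
opening: 44.1
gripper_force: 52.1
```

Run:
```python
from h import *
from scipy.spatial.transform import Rotation as Ro
s=manip.sense();print(s["clock"],s["tool_pos"],s["orientation"],s["joint_pos"],s["wrist_force"],s["wrist_torque"],s["opening"])
T=Ro.from_euler("xyz",[180,0,s["orientation"][2]],degrees=True).as_matrix()
print(T.T@(np.array([672.5,-17,s["tool_pos"][2]])-s["tool_pos"])/500)
```

```text
19.225 [459.17986063 295.77967206 197.31528936] [-1.79798996e+02  5.69102109e-02  1.00763015e+02] [ 2.60067171e+01  9.99464403e+00 -1.54919462e+01  6.47223052e+01
 -2.05851951e-03  1.05243806e+02] [-0.61057805 -0.64506636 -4.39916591] [ 0.01754335 -0.03377167 -0.03915022] 44.06417213920877
[-6.94228382e-01  3.02313372e-01  3.70227103e-17]
```

Call:
{"name": "servo_tool", "arguments": {"motion": [[[-0.06,0.026,0,0.03],[-0.16,0.07,0,0.07],[-0.27,0.117,0,0.12],[-0.38,0.165,0,0.17],[-0.49,0.213,0,0.22],[-0.59,0.257,0,0.27],[-0.66,0.287,0,0.31],[-0.694,0.302,0,0.32]]]}}

```text
clock: 20.23
tool_pos: [673.5, -18.1, 196.8]
orientation: [-179.8, 0.0, 71.8]
wrist_force: [-0.5, 1.1, -3.5]
opening: 44.2
gripper_force: 52.0
```

Call:
{"name": "servo_tool", "arguments": {"motion": [[[0,0,0.02,0],[0,0,0.06,0],[0,0,0.1,0],[0,0,0.13,0],[0,0,0.14,0],[0,0,0.14,0]]]}}

```text
clock: 20.98
tool_pos: [673.4, -16.0, 129.0]
orientation: [-180.0, 0.0, 72.0]
wrist_force: [-0.9, -0.3, -3.9]
opening: 44.0
gripper_force: 52.1
```

Run:
```python
from h import *
from scipy.spatial.transform import Rotation as Ro
s=manip.sense();print(s["clock"],s["tool_pos"],s["orientation"],s["wrist_force"])
T=Ro.from_euler("xyz",[180,0,s["orientation"][2]],degrees=True).as_matrix()
print(T.T@(np.array([672.5,-17,s["tool_pos"][2]])-s["tool_pos"])/500)
snap("wrist","w6");a=snap("side","s6")[130:270,190:370,::-1];b=snap("top","t6")[130:290,240:400,::-1]
a=cv2.resize(a,None,fx=2.2,fy=2.2,interpolation=2);b=cv2.resize(b,None,fx=2.2,fy=2.2,interpolation=2)
o=np.zeros((360,800,3),np.uint8);o[:a.shape[0],:a.shape[1]]=a;o[:b.shape[0],410:410+b.shape[1]]=b;cv2.imwrite("pics/m6.png",o)
```

```text
20.975 [673.3992092  -15.95403777 129.0305507 ] [-1.79967225e+02  2.63649632e-03  7.19854793e+01] [-0.91945002 -0.25611295 -3.88147994]
[-2.54554980e-03 -1.06331224e-03 -1.30218193e-19]
```

View pics/m6.png

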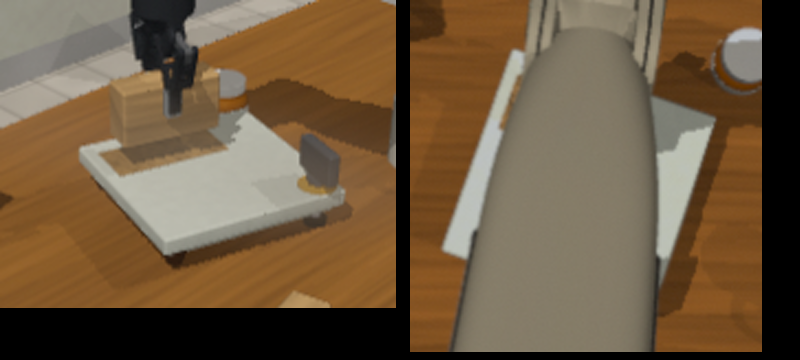

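The clock hangs parallel over the cork patch. I've used all ten views, so I'm lowering by force.

Call:
{"name": "servo_tool", "arguments": {"motion": [[[0,0,0.02,0],[0,0,0.035,0],[0,0,0.045,0],[0,0,0.05,0],[0,0,0.05,0]]]}}

```text
clock: 21.75
tool_pos: [673.4, -16.2, 104.0]
orientation: [-180.0, 0.0, 72.0]
wrist_force: [-0.5, -0.9, -3.6]
opening: 44.7
gripper_force: 52.1
```

Call:
{"name": "servo_tool", "arguments": {"motion": [[[0,0,0.002,0],[0,0,0.003,0],[0,0,0.003,0]]]}}

```text
clock: 22.12
tool_pos: [673.7, -16.2, 103.0]
orientation: [180.0, -0.0, 72.0]
wrist_force: [-0.8, 0.6, -3.9]
opening: 44.5
gripper_force: 52.1
```

Call:
{"name": "servo_tool", "arguments": {"motion": [[[0,0,0.001,0],[0,0,0.002,0],[0,0,0.002,0]]]}}

```text
clock: 22.5
tool_pos: [673.7, -16.3, 102.3]
orientation: [180.0, -0.0, 72.0]
wrist_force: [-1.0, 0.3, -0.9]
opening: 44.5
gripper_force: 52.4
```

Contact: the force rose from -3.9 to -0.9 N at z≈102. Release and retreat.

Call:
{"name": "servo_tool", "arguments": {"motion": [[[0,0,0.001,0],[0,0,0.001,0],[0,0,0.001,0]]]}}

```text
clock: 22.88
tool_pos: [673.7, -16.3, 102.3]
orientation: [180.0, -0.0, 72.0]
wrist_force: [-4.6, 0.5, 5.3]
opening: 44.2
gripper_force: 52.9
```

Call:
{"name": "servo_tool", "arguments": {"motion": [[[0,0,0,0],[0,0,0,0],[0,0,0,0],[0,0,0,0],[0,0,0,0],[0,0,0,0]]], "hand": 1}}

```text
clock: 23.62
tool_pos: [673.6, -16.2, 101.3]
orientation: [180.0, -0.0, 72.0]
wrist_force: [0.6, 0.4, 0.2]
opening: 85.3
gripper_force: 0.0
```

Call:
{"name": "servo_tool", "arguments": {"motion": [[[0,0,-0.03,0],[0,0,-0.1,0],[0,0,-0.2,0],[0,0,-0.3,0],[0,0,-0.4,0],[0,0,-0.4,0]]]}}

```text
clock: 24.38
tool_pos: [676.6, -16.6, 309.2]
orientation: [179.3, -0.1, 72.0]
wrist_force: [0.5, -0.3, -0.7]
opening: 85.1
gripper_force: 0.0
```

Call:
{"name": "servo_tool", "arguments": {"motion": [[[-0.1,0,0,0],[-0.2,0,0,0],[-0.3,0,0,0],[-0.4,0,0,0],[-0.5,0,0,0],[-0.5,0,0,0],[-0.5,0,0,0]]]}}

```text
clock: 25.25
tool_pos: [595.9, -253.7, 301.0]
orientation: [-180.0, -0.0, 71.9]
wrist_force: [-0.2, -0.4, -0.7]
opening: 85.7
gripper_force: 0.0
```

```bash
sed -i 's/"far+ +":(229,197),"cork":(262,201),"back+-":(300,182),//;s/"jar"/"front":(335,228),"jar"/' trk.py; sed -i 's/"left-+":(267,242)/"far":(226,203),"left-+":(267,242)/' trk.py; python3 trk.py fin
python3 - <<'E'
from h import *
snap("top","tf")
d=spot_in("top","clock");print([(np.round(x["bbox"]).tolist(),round(x["confidence"],2)) for x in d])
# predicted top-face box of a clock placed on the spot
c,s=np.cos(np.radians(-18)),np.sin(np.radians(-18));R=np.array([[c,-s],[s,c]])
P=[np.r_[R@[a*22.5,b*65]+[672.5,-17],z] for a in(1,-1) for b in(1,-1) for z in(52,127)]
q=proj("top",P);print("pred box",q.min(0),q.max(0))
for l in("mug","jar","notebook"):print(l,[np.round(x["bbox"]).tolist() for x in spot_in("top",l)][:1])
E
```

```text
fin 25.3 yaw 72.0 {'far': [-0.550000011920929, 1.0800000429153442], 'left-+': [-0.41999998688697815, -0.11999999731779099], 'front': [0.28999999165534973, -0.9399999976158142], 'jar': [-0.05000000074505806, 0.09000000357627869]} F [ 0.1 -1.2  0.2] T [0.06 0.01 0.04] [ 596.2 -253.1  301.1]
[([200.0, 314.0, 259.0, 347.0], 0.87), ([286.0, 163.0, 348.0, 206.0], 0.86), ([215.0, 92.0, 240.0, 153.0], 0.81)]
pred box [285.04622582 162.11761214] [345.41296729 203.77862255]
mug [[409.0, 248.0, 445.0, 282.0]]
jar [[256.0, 153.0, 381.0, 276.0]]
notebook [[126.0, 157.0, 188.0, 205.0]]
```

```bash
python3 -c "
from bench import manip
print(manip.job_done())"
```

```text
the job is handed in; nothing more can be done
None
```

The job is handed in at about 25 s. The wing was turned about 164° to level and released, and the stand did not shift when let go. The leftmost clock stands upright lengthwise on the cork patch, a few millimetres at most from its centre by the top camera. The arm touched none of the other things; the final check found the notebook in place but could not confirm the mug (box cut short, probably by the arm) or the jar (misdetected).

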